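# Tighten the ratchet clamp on a glued walnut

## Robot

A 6-joint arm with a two-finger parallel gripper is mounted at the origin on a cart in front of the work surface, level with it; the furniture and walls round the work are solid. World frame = base frame: x ahead of the robot, y to its left, z up, the work surface at z = 0. Lengths are in m, angles in rad, forces in N, time in s.
With the tool pointing down it reaches from about 0.275 to 0.875 m from the base axis. Payload 12.5 kg.
Tool frame: the origin (TCP) lies midway between the tips of the shut fingers; the grasp point (between the pads) lies 19 mm behind it; z points along the fingers, y is the direction in which the jaws open and shut (so a half turn about z gives the same grasp; the last joint's range is limited). The gripper opens to 85 mm and grips with 20 to 120 N. Pads are 22 mm wide; open, the fingers measure 114 mm over their backs; the gripper's body (76 mm by 85 mm) begins 54 mm behind the grasp point. The pads swing forward as they close: fully open they stand 13 mm farther back than shut.
Start: joints at [-1.226, 0.351, 1.652, -0, 1.139, -0.085], TCP at [0.229, -0.5, 0.231] pointing down, gripper open.
Joint ranges: [-2.75, 2.75], [-0.79, 2.1], [0.01, 2.65], [-1.57, 4.71], [0.07, 3.14], [-2.87, 2.87]. Speed limits (rad/s): [2.22, 2.22, 2.79, 3.14, 3.14, 3.14].

## Interface

Orientations are given as a unit quaternion [x, y, z, w].
In Python, from cell import readout, vision, arm gives the robot as it stands.
- The arm moves only by the tool move_arm, never from a script. Its argument "commands" is a list of rows, each a list of 7 numbers: the closure, from -1 (fully open) to 1 (shut), then the shift along the tool's x, y, z in m, then the turn, a rotation vector about the tool's x, y, z in rad. In form: [[fingers, tx, ty, tz, wx, wy, wz], ...]. A call has 1 to 8 rows; each row is the pose to reach, as a shift and turn from the pose commanded when the call began, along the tool's axes at that moment; what a row does not reach only later rows make up. A row lasts 1/12 s, in which the tool goes at most 41.7 mm and 7.16 degrees, less where a joint would pass 70% of its speed; a pose out of reach is approached as far as the arm can. A call with a gripper value outside its range is refused whole. The fingers move at their own pace and stop on an object; the grip force is fixed at half the most. Time passes only in rows, so rows that repeat a pose let the fingers close. It gives the time, the measured TCP pose, the force and the opening at its end, in the units of the state.
- readout.get_state(): the state, without advancing time (a new reading comes with each control period).
- vision.snapshot(name): name is "scene" or "top" or "wrist"; returns the picture (384x512x3 uint8, red, green, blue); there is no depth.
- vision.calibration(name): a dict with "camera_matrix" (3x3 intrinsics, pixels), "camera_from_world" (4x4, takes a point from world to camera coordinates). Camera axes: x right, y down, z forward; pixel columns grow to the right and rows downward; lengths in m; the calibration is good to about 2 mm. A picture is of the moment at which its call begins: read the wrist's pose just before it. calibration takes no time and is no camera call; for the wrist camera it gives the pose at the moment of the call.
- arm.job_done(): hands the job in, once; it reports no verdict.
The state is a dict: "time_s": time; "qpos": joint angles; "dq": joint speeds; "joint_efforts": joint torques, N m; "ee_pos": TCP position; "ee_rot": TCP orientation; "ft_force": force on the tool from outside, world axes, zero at the start; "wrist_torque": the same for the moment, N m; "width": opening from 0.0 (shut) to 1.0 (fully open).
Only numpy, scipy, OpenCV 4.12 (cv2) and the standard library are available. Lean on these libraries where they do the work, as an engineer would, in place of code of your own. Each camera call takes 0.05 s, during which the arm holds its last target.

## Task

Two small ratchet screw clamps stand on the worktop; one has a freshly glued walnut (a tree ornament in the making) under its jaw, the other is empty. Turn the round knob on top of the clamp that holds the walnut clockwise, seen from above, until its jaw is down on the nut and the ratchet in the knob has slipped by at least one click, then let go without turning it back. Leave the empty clamp's knob as it is.

Things in the scene. Friction and masses are not known exactly. Their poses are not given: they have to be found in the camera images.
- nut_knob_grip (a point): Centre of the walnut clamp's knob (mid-height, on its fixed vertical axis; does not turn). Knob: round, dark ribbed wood, 41 mm across, 28 high, its top 147 over the worktop, 22 mm free below it down to the clamp's aluminium arm. C-frame clamp fixed to the worktop, base 100 x 70; x axis points to its column, no higher than the arm. The walnut (38 mm) lies about 105 mm below this point.
- nut_screw (a joint): Angle of the walnut clamp's screw, rad, grows clockwise seen from above. It turns with the knob, lightly (0.03 N m), and moves the jaw 5 mm down per rad. Starts at 0.4 to 0.85; at 1.2 the jaw sits on the walnut and the screw stops. Turning back loosens it.
- nut_knob (a joint): Slip of the walnut clamp's knob on its screw, rad, 0 at the start; grows as the knob is turned on clockwise with the screw stopped (clutch gives at 0.15 N m). One click is 0.26 rad (24 teeth). The knob turns by the screw's turn plus this slip: from any start 1.1 to 1.4 rad in one grasp is enough. More clicks do no harm.
- empty_knob_mark (a point): Outer end of the short steel line on top of the other, empty clamp's knob (same build, nothing in its cup), 18 mm from that knob's axis, 147 mm over the worktop; it goes round with that knob.

How it is judged:
By the outcome, as a careful person would: the job done as asked, in the order asked, and still so for the second after the job is handed in, with the robot touching nothing.
It also fails if it takes over 29 s, if anything falls off the work surface, if the arm or the gripper's body presses on something with over 40 N, if the wrist force passes 120 N, or if a joint passes its speed limit or range.

## Working session

There is one attempt and no reset: what is moved stays moved. The work goes in short steps, Python scripts to look and compute and a tool call to move; the robot and the scene stay as the last step left them, time stands still between calls to the robot, and variables do not carry over. Pictures are saved under pics/ and viewed, and the job is handed in when it is done.

Besides the shell and the picture viewer there is one more tool, called after ">>>" by a JSON object that holds its "fn" and its "kwargs", one argument or row to a line. move_arm: Moves the arm, as the interface text tells. Its arguments: {"type":"object","properties":{"commands":{"type":"array","items":{"type":"array","items":{"type":"number"}}}},"required":["commands"]}

```bash
mkdir -p pics; python3 - <<'E'
from cell import readout, vision
import cv2
print(readout.get_state())
for n in ["scene","top"]:
    c=vision.calibration(n);print(n,c)
    cv2.imwrite(f"pics/{n}0.png",vision.snapshot(n)[:,:,::-1])
E
```

```text
{'time_s': 0.0, 'qpos': array([-1.22558520e+00,  3.51235774e-01,  1.65246815e+00,  3.30071785e-05,
        1.13910031e+00, -8.45993265e-02]), 'dq': array([-6.68744942e-06,  2.02527675e-03, -4.89765662e-04,  1.12768418e-03,
       -1.16889260e-03, -7.99402988e-04]), 'joint_efforts': array([-4.02001642e-04, -5.06098258e+01, -2.91407079e+01, -1.12085281e-04,
        4.55644491e-03, -2.25034421e-05]), 'ee_pos': array([ 0.22909566, -0.49962861,  0.23074193]), 'ee_rot': array([ 9.76997905e-01,  2.13248041e-01, -6.38559919e-05, -6.02597261e-04]), 'ft_force': array([0.05952289, 0.21339453, 0.69508519]), 'wrist_torque': array([ 0.05117337,  0.03371305, -0.0027844 ]), 'width': 0.9996528137736024}
scene {'camera_matrix': array([[402.64160301,   0.        , 267.09223393],
       [  0.        , 402.64160301, 189.19170853],
       [  0.        ,   0.        ,   1.        ]]), 'camera_from_world': array([[-0.58014257, -0.81434803, -0.01648916,  0.48135175],
       [-0.54761914,  0.40495053, -0.73220785,  0.30013413],
       [ 0.60294931, -0.41575517, -0.68088161,  0.70381477],
       [ 0.        ,  0.        ,  0.        ,  1.        ]])}
top {'camera_matrix': array([[498.34572414,   0.        , 268.6486587 ],
       [  0.        , 498.34572414, 192.38073747],
       [  0.        ,   0.        ,   1.        ]]), 'camera_from_world': array([[-0.00395045, -0.99935428, -0.03571302,  0.21891342],
       [-0.98908083,  0.00916622, -0.14708871,  0.53220084],
       [ 0.14732109,  0.034742  , -0.98847837,  0.99983735],
       [ 0.        ,  0.        ,  0.        ,  1.        ]])}
```

View pics/scene0.png

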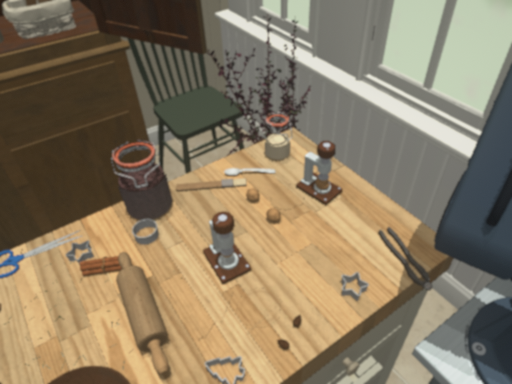

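View pics/top0.png

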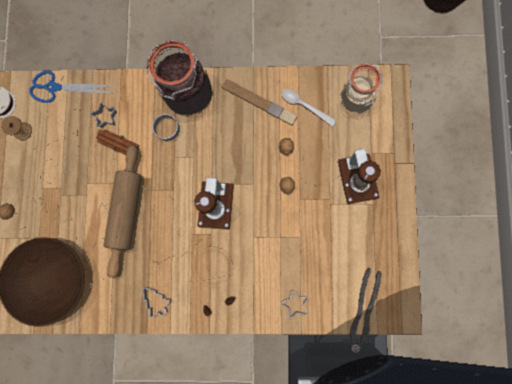

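The scene view shows clamps at about (225,245) and (320,170); the top view shows their knobs at about (205,202) and (370,171). I'll enlarge both to see which one holds the walnut.

```bash
python3 - <<'E'
import cv2,numpy as np
s=cv2.imread("pics/scene0.png");t=cv2.imread("pics/top0.png")
def c(im,x,y,w=100,h=100,k=4): return cv2.resize(im[y:y+h,x:x+w],None,fx=k,fy=k,interpolation=cv2.INTER_CUBIC)
cv2.imwrite("pics/c1.png",np.hstack([c(s,175,195),c(s,270,125)]))
cv2.imwrite("pics/c2.png",np.hstack([c(t,180,165,70,70,5),c(t,325,140,70,70,5)]))
E
```

```text
(no output)
```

View pics/c1.png

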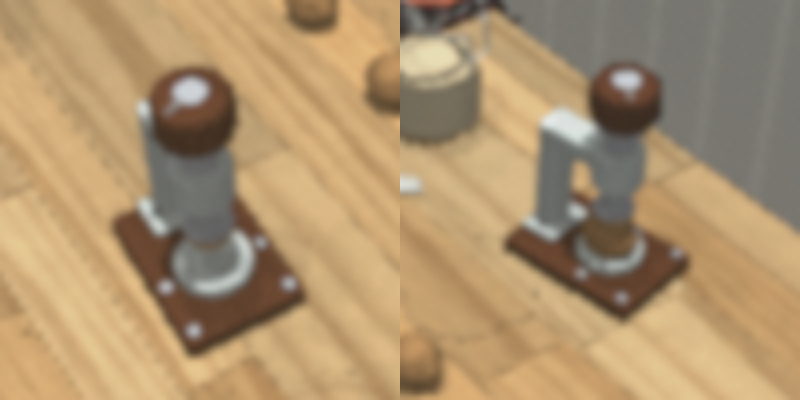

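View pics/c2.png

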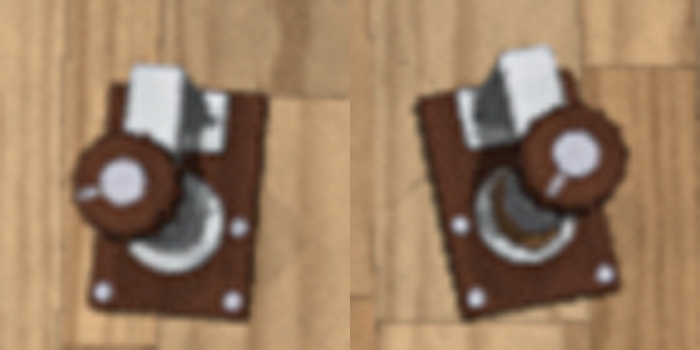

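```bash
cat > h.py <<'E'
import numpy as np
def ray(cal,uv,z):
    K=cal["camera_matrix"];T=cal["camera_from_world"];R=T[:3,:3];o=-R.T@T[:3,3]
    d=R.T@np.linalg.inv(K)@np.array([uv[0],uv[1],1.]);return o+d*(z-o[2])/d[2]
E
python3 - <<'E'
from h import *
from cell import vision
t=vision.calibration("top");s=vision.calibration("scene")
print("W top",ray(t,(369.9,170.7),.147),"sc",ray(s,(326.7,144.7),.147))
print("cup",ray(t,(325+176/5,140+213/5),.03), ray(t,(325+118/2.5*0+(525-350)/5,140+212/5),.02))
print("E top",ray(t,(180+122/5,165+182/5),.147),"sc",ray(s,(175+190/4,195+90/4),.147))
print("mark tip",ray(t,(325+(551-350)/5,140+192/5),.147))
# arm dir: arm top edge at z~.097
for p in [(500,62),(550,45),(568,103)]: print(ray(t,(325+(p[0]-350)/5,140+p[1]/5),.097))
for p in [(418,100),(570,72),(618,290),(468,318)]: print("base",ray(t,(325+(p[0]-350)/5,140+p[1]/5),.012))
E
```

```text
W top [0.557643  0.0210153 0.147    ] sc [0.55607339 0.02299874 0.147     ]
cup [0.55470962 0.02227718 0.03      ] [0.55681945 0.02118574 0.02      ]
E top [0.5021007  0.33309307 0.147     ] sc [0.50110811 0.33535604 0.147     ]
mark tip [0.54303289 0.03027462 0.147     ]
[0.60469176 0.04077157 0.097     ]
[0.61139115 0.02072089 0.097     ]
[0.58768252 0.0143693  0.097     ]
base [0.60782372 0.06456206 0.012     ]
base [ 0.61943658 -0.00127779  0.012     ]
base [ 0.52398454 -0.01846668  0.012     ]
base [0.51247203 0.04561879 0.012     ]
```

The right-hand clamp holds the walnut. Its knob axis measures about (0.557, 0.022), the two cameras agree to 2 mm, and the column is toward +x. I'll travel at the present height and pre-turn anticlockwise on the way.

>>> {"fn": "move_arm", "kwargs": {
  "commands": [
    [-1,0.03,-0.02,0,0,0,0],
    [-1,0.062,-0.041,0,0,0,0],
    [-1,0.095,-0.062,0,0,0,0],
    [-1,0.128,-0.084,0,0,0,0],
    [-1,0.161,-0.106,0,0,0,0],
    [-1,0.194,-0.127,0,0,0,0],
    [-1,0.226,-0.148,0,0,0,0],
    [-1,0.258,-0.169,0,0,0,0]
  ]
}}

```text
time_s: 0.77
ee_pos: [0.3938, -0.237, 0.2312]
ee_rot: [0.977, 0.213, -0.0, -0.0]
ft_force: [0.4, -1.4, 0.6]
width: 1.004
```

>>> {"fn": "move_arm", "kwargs": {
  "commands": [
    [-1,0.032,-0.021,0,0,0,-0.11],
    [-1,0.065,-0.042,0,0,0,-0.22],
    [-1,0.097,-0.063,0,0,0,-0.33],
    [-1,0.13,-0.085,0,0,0,-0.45],
    [-1,0.162,-0.106,0,0,0,-0.56],
    [-1,0.195,-0.127,0,0,0,-0.67],
    [-1,0.227,-0.148,0,0,0,-0.78],
    [-1,0.258,-0.169,0,0,0,-0.9]
  ]
}}

```text
time_s: 1.43
ee_pos: [0.5581, 0.0243, 0.2311]
ee_rot: [0.785, 0.619, -0.0, -0.0]
ft_force: [1.2, 0.0, 0.7]
width: 1.001
```

```bash
python3 - <<'E'
from cell import readout, vision
import cv2
s=readout.get_state();print(s["time_s"],s["qpos"],s["ee_pos"],s["ee_rot"],s["dq"])
import numpy as np
c=vision.calibration("wrist")
im=vision.snapshot("wrist")[:,:,::-1].copy()
P=c["camera_matrix"]@(c["camera_from_world"]@np.array([.557,.022,.147,1]))[:3]; print(P[:2]/P[2])
np.save("w.npy",c["camera_matrix"]);np.save("wt.npy",c["camera_from_world"])
cv2.imwrite("pics/w1.png",im)
E
```

```text
1.4333 [-3.97886117e-02  3.66692144e-01  1.62925501e+00  3.54086576e-06
  1.14603489e+00  1.95634356e-01] [0.55805588 0.02432169 0.2310526 ] [ 7.85256544e-01  6.19170511e-01 -1.46924248e-04 -1.27764318e-04] [ 7.21946722e-01  4.35727794e-01 -6.28115153e-01 -6.11253461e-04
  1.86587789e-01 -7.25818494e-01]
[259.59627867 203.16927744]
```

View pics/w1.png

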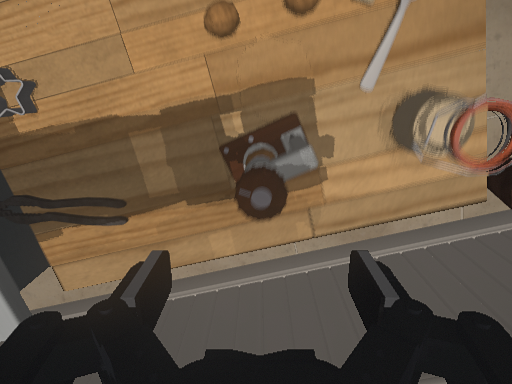

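The knob is at about (261,196), with the steel cap facing up, but the arm was still settling. I'll take another picture with the arm at rest.

```bash
python3 - <<'E'
from cell import readout, vision
import cv2,numpy as np
from h import *
s=readout.get_state();print(s["time_s"],s["qpos"],s["ee_pos"],s["ee_rot"],abs(s["dq"]).max())
c=vision.calibration("wrist")
im=vision.snapshot("wrist")[:,:,::-1].copy()
print(readout.get_state()["ee_pos"])
P=c["camera_matrix"]@(c["camera_from_world"]@np.array([.557,.022,.147,1]))[:3]; print(P[:2]/P[2])
cv2.imwrite("pics/w2.png",cv2.resize(im[100:230,190:340],None,fx=5,fy=4.6,interpolation=cv2.INTER_CUBIC)[:600])
for u in [(259,196),(261,196),(261,200)]:print(u,ray(c,u,.147))
E
```

```text
1.4833 [-0.03261053  0.37054719  1.62372267  0.00200208  1.14620076  0.19048772] [0.56039879 0.02872687 0.23101739] [ 7.81682160e-01  6.23676080e-01  1.01901658e-03 -3.29838340e-04] 0.11600490246855216
[0.55893578 0.02617194 0.23075906]
[257.76661651 209.13267897]
(259, 196) [0.56038422 0.0324322  0.147     ]
(261, 196) [0.56189576 0.03208596 0.147     ]
(261, 200) [0.56116673 0.02887283 0.147     ]
```

View pics/w2.png

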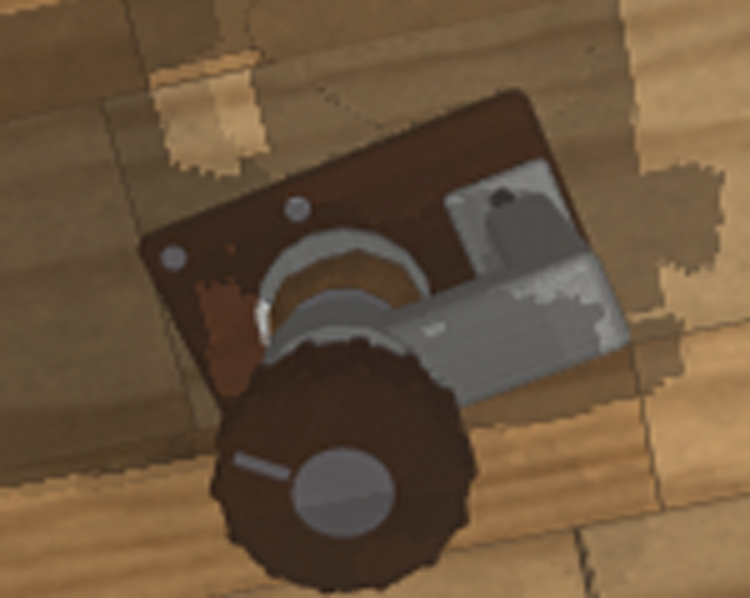

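The wrist view confirms the walnut in the cup. The cap centre is at about (258.6,207) against a predicted (257.8,209), so the position agrees within about 1.5 mm. Next I'll descend to TCP z of about 0.112 and close.

>>> {"fn": "move_arm", "kwargs": {
  "commands": [
    [-1,0,0,0.025,0,0,0],
    [-1,0,0,0.055,0,0,0],
    [-1,0,0,0.085,0,0,0],
    [-1,0,0,0.105,0,0,0],
    [-1,0,0,0.118,0,0,0],
    [-1,0,0,0.118,0,0,0],
    [-1,0,0,0.118,0,0,0],
    [-1,0,0,0.118,0,0,0]
  ]
}}

```text
time_s: 2.2
ee_pos: [0.5578, 0.022, 0.1142]
ee_rot: [0.787, 0.617, 0.0, 0.0]
ft_force: [0.2, 0.7, 0.0]
width: 0.998
```

```bash
python3 - <<'E'
from cell import readout, vision
import cv2,numpy as np
from h import *
s=readout.get_state();print(s["time_s"],s["ee_pos"],s["ee_rot"],abs(s["dq"]).max())
im=vision.snapshot("wrist")[:,:,::-1].copy()
cv2.imwrite("pics/w3.png",im)
c=vision.calibration("wrist")
for p in [.147]:
  P=c["camera_matrix"]@(c["camera_from_world"]@np.array([.5575,.023,p,1]))[:3]; print(P[:2]/P[2])
E
```

```text
2.2 [0.55782291 0.02202391 0.11424422] [7.87155094e-01 6.16754846e-01 4.11446235e-04 3.84802320e-04] 0.009804564011271208
[259.49550205 292.984967  ]
```

View pics/w3.png

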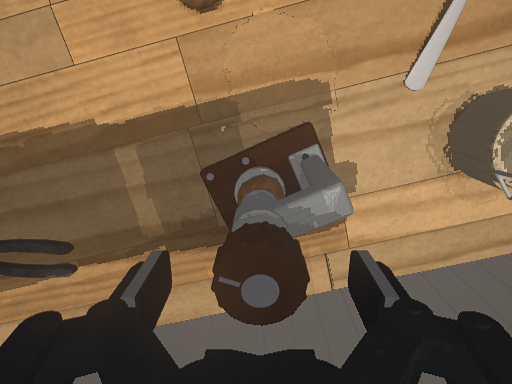

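The knob cap at (260,291) matches the prediction of (259.5,293) and lies midway between the fingers. Closing.

>>> {"fn": "move_arm", "kwargs": {
  "commands": [
    [1,0,0,0.001,0,0,0],
    [1,0,0,0.001,0,0,0],
    [1,0,0,0.001,0,0,0],
    [1,0,0,0.001,0,0,0],
    [1,0,0,0.001,0,0,0],
    [1,0,0,0.001,0,0,0],
    [1,0,0,0.001,0,0,0],
    [1,0,0,0.001,0,0,0]
  ]
}}

```text
time_s: 2.92
ee_pos: [0.558, 0.0222, 0.113]
ee_rot: [0.787, 0.617, 0.001, 0.001]
ft_force: [0.3, -0.7, 6.2]
width: 0.457
```

```bash
python3 - <<'E'
from cell import readout, vision
import cv2
s=readout.get_state();print(s["time_s"],s["qpos"],s["ee_pos"],s["width"],s["ft_force"],s["wrist_torque"])
cv2.imwrite("pics/w4.png",vision.snapshot("wrist")[:,:,::-1])
E
```

```text
2.9167 [-4.34995519e-02  5.13917056e-01  1.73126554e+00 -9.92657801e-05
  8.94836678e-01  1.97588224e-01] [0.5580119  0.02223491 0.11299304] 0.45682738999534545 [ 0.31510044 -0.67656437  6.19210093] [-0.08042491  0.02127179 -0.03970454]
```

View pics/w4.png

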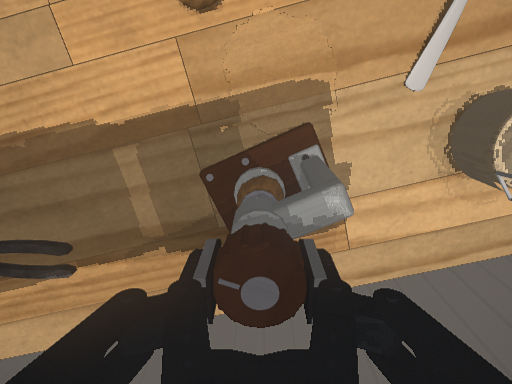

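The grasp is centred with pads on both sides of the knob, and the opening is 39 mm. Turning clockwise, which is +z of the tool.

>>> {"fn": "move_arm", "kwargs": {
  "commands": [
    [1,0,0,0,0,0,0.06],
    [1,0,0,0,0,0,0.15],
    [1,0,0,0,0,0,0.25],
    [1,0,0,0,0,0,0.35],
    [1,0,0,0,0,0,0.45],
    [1,0,0,0,0,0,0.55],
    [1,0,0,0,0,0,0.65],
    [1,0,0,0,0,0,0.75]
  ]
}}

```text
time_s: 3.63
ee_pos: [0.5577, 0.0224, 0.113]
ee_rot: [0.959, 0.284, 0.0, 0.0]
ft_force: [-2.1, 0.9, 8.0]
width: 0.462
```

```bash
python3 - <<'E'
from cell import readout, vision
import cv2
s=readout.get_state();print(s["time_s"],s["qpos"],s["ee_pos"],s["width"],s["ft_force"],s["wrist_torque"])
cv2.imwrite("pics/w5.png",vision.snapshot("wrist")[:,:,::-1])
E
```

```text
3.6333 [-4.32695645e-02  5.13789164e-01  1.73156495e+00  1.05039337e-04
  8.95367460e-01  9.52278103e-01] [0.55771621 0.02241809 0.11296916] 0.46198734344784353 [-2.06851576  0.94502577  8.03711774] [0.11385194 0.28406992 0.15756529]
```

View pics/w5.png

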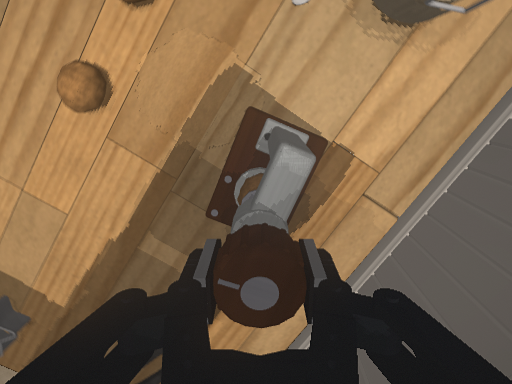

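The steel mark still sits at (228,284), so the knob turned with the gripper. The wrist torque about z is now 0.16 N m, which matches the clutch giving. Carrying on clockwise.

>>> {"fn": "move_arm", "kwargs": {
  "commands": [
    [1,0,0,0,0,0,0.08],
    [1,0,0,0,0,0,0.18],
    [1,0,0,0,0,0,0.28],
    [1,0,0,0,0,0,0.38],
    [1,0,0,0,0,0,0.48],
    [1,0,0,0,0,0,0.58],
    [1,0,0,0,0,0,0.66],
    [1,0,0,0,0,0,0.7]
  ]
}}

```text
time_s: 4.35
ee_pos: [0.5577, 0.0227, 0.113]
ee_rot: [0.998, -0.062, 0.0, -0.0]
ft_force: [-1.5, 2.9, 7.8]
width: 0.459
```

```bash
python3 - <<'E'
from cell import readout, vision
import cv2
s=readout.get_state();print(s["time_s"],s["qpos"],s["ee_pos"],s["width"],s["ft_force"],s["wrist_torque"])
cv2.imwrite("pics/w6.png",vision.snapshot("wrist")[:,:,::-1])
E
```

```text
4.35 [-4.29384047e-02  5.13766116e-01  1.73161400e+00  6.34971836e-04
  8.95494191e-01  1.65195879e+00] [0.55765536 0.02271475 0.11296645] 0.45861377305971973 [-1.46819641  2.85457446  7.79961314] [0.44796497 0.30974768 0.13212639]
```

View pics/w6.png

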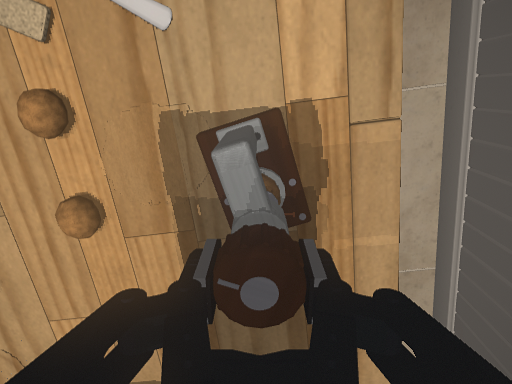

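The knob has turned 1.45 rad and the mark has not slipped in the grip. The screw needs at most 0.8 rad, so the slip is at least 0.65 rad, about 2.5 clicks. I'll open in place, then rise.

>>> {"fn": "move_arm", "kwargs": {
  "commands": [
    [-1,0,0,0,0,0,0],
    [-1,0,0,0,0,0,0],
    [-1,0,0,0,0,0,0],
    [-1,0,0,0,0,0,0],
    [-1,0,0,0,0,0,0],
    [-1,0,0,0,0,0,0],
    [-1,0,0,0,0,0,0],
    [-1,0,0,0,0,0,0]
  ]
}}

```text
time_s: 5.07
ee_pos: [0.5574, 0.0223, 0.1122]
ee_rot: [0.998, -0.06, -0.0, 0.0]
ft_force: [0.3, -0.7, -0.6]
width: 0.999
```

>>> {"fn": "move_arm", "kwargs": {
  "commands": [
    [-1,0,0,-0.02,0,0,0],
    [-1,0,0,-0.05,0,0,0],
    [-1,0,0,-0.08,0,0,0],
    [-1,0,0,-0.11,0,0,0],
    [-1,0,0,-0.13,0,0,0],
    [-1,0,0,-0.14,0,0,0],
    [-1,0,0,-0.14,0,0,0],
    [-1,0,0,-0.14,0,0,0]
  ]
}}

```text
time_s: 5.73
ee_pos: [0.5571, 0.0223, 0.2515]
ee_rot: [0.998, -0.06, -0.0, -0.0]
ft_force: [0.0, 0.0, -1.3]
width: 0.998
```

```bash
python3 - <<'E'
from cell import readout, vision
import cv2,numpy as np
s=readout.get_state();print(s["time_s"],s["ee_pos"],s["ee_rot"],s["width"],s["ft_force"],s["wrist_torque"])
a=vision.snapshot("wrist")[:,:,::-1];b=vision.snapshot("scene")[:,:,::-1];t=vision.snapshot("top")[:,:,::-1]
R=lambda i:cv2.resize(i,(400,400),interpolation=cv2.INTER_CUBIC)
cv2.imwrite("pics/f1.png",np.hstack([R(a[100:260,180:340]),R(b[125:225,270:370])]))
cv2.imwrite("pics/f2.png",np.hstack([R(t[165:235,180:250]),R(b[195:295,175:275])]))
E
```

```text
5.7333 [0.55714896 0.02232886 0.25148115] [ 9.98193715e-01 -6.00766063e-02 -3.28621056e-04 -1.20571379e-05] 0.9977790754752938 [ 0.00852413  0.03558537 -1.34206214] [-0.01002946 -0.00875897 -0.01526824]
```

View pics/f1.png

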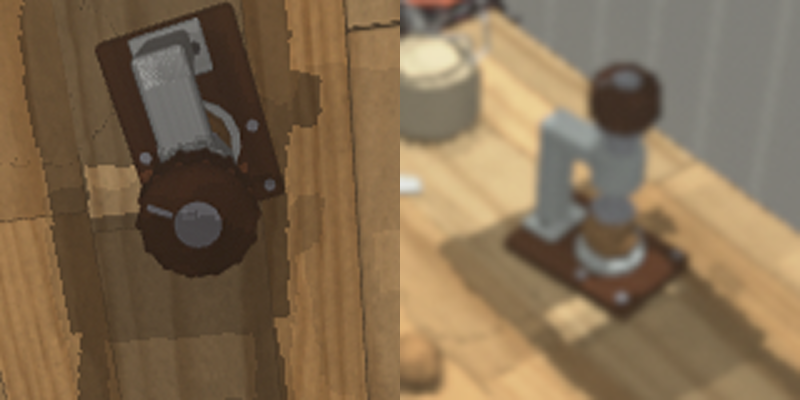

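View pics/f2.png

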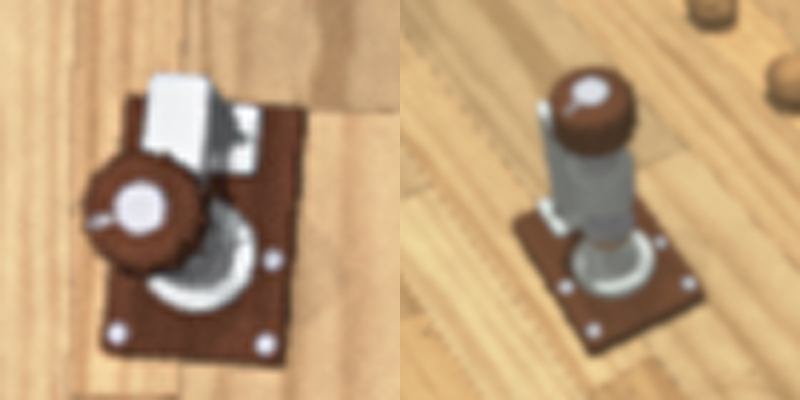

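After release the mark sits at about the same angle in the wrist view as in the grasp, so the knob did not turn back. The jaw has come down onto the nut and the empty clamp's mark hasn't moved. Handing in.

```bash
python3 -c "
from cell import arm
print(arm.job_done())"
```

```text
the job is handed in; nothing more can be done
None
```

The walnut clamp is tightened, and I handed the job in at about 6 s with the gripper open and clear above it. I turned its knob clockwise by 1.45 rad in one grasp, opened the fingers in place and lifted straight up.

- **Slip:** The steel mark stayed fixed relative to the fingers, so the knob followed the whole turn. The torque about the tool axis was about 0.16 N m halfway and 0.13 N m at the end, close to the clutch's 0.15 N m. The screw can take at most 0.8 rad, so the slip works out to at least 0.65 rad, or two full clicks; I had no direct reading of it.
- **After release:** The mark had not visibly turned back, and the jaw appears down on the nut in the scene picture.
- **Empty clamp:** Its mark looks the same as at the start.
- **Forces:** The readings I took stayed under 10 N.

No check failed. The camera estimates of the knob position differed by about 2 mm, within the calibration's accuracy.

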